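# Grind spice in the press-to-run mill and hold the cup ready to open

### The job

Grind the spice for the gravy: stand the steel grinding cup, black blade end down, in the well of the mill base and press it all the way down, keeping it fully down for about two seconds so that the mill runs. Then draw the cup up out of the well, turn it on its side, roughly level, so that the ground spice drops off the blades, and finish still holding it like that, well up above the worktop and clear of everything, so that I can unscrew the blade end. Do not drop the cup, and leave the other things where they stand.

Things in the scene. Friction and masses are not known exactly. Their poses are not given: they have to be found in the camera images.
- cup: The grinding cup: closed round canister 150 mm tall, 0.32 kg, standing on the worktop blade end down. Origin: centre of its underside (blade end); z runs along it to the closed steel end. From the underside: black nose 60 mm in diameter to 41 mm (lower edge bevelled 4 x 5 mm), black ribbed collar 70 mm in diameter to 56 mm, thin orange seal, then the steel barrel.
- cup_grip (a point): Middle of the cup's steel barrel, where it is best gripped: on the axis, 98 mm from the underside. The barrel is plain, 56 mm in diameter, from 59 to 138 mm above the underside, with a rounded end at 150 mm. The cup's centre of mass is about 73 mm from its underside. Round, so yaw does not matter.
- mill_base: Cordless mill base: dark grey, round, 117 mm in diameter, 90 mm tall, with polished steel rim and green lamp, fixed to the worktop. Origin: centre of its underside, z up. The well in its top is 65 mm in diameter and takes the cup's nose with 2.5 mm clearance all round; 30 mm below the rim lies the sprung drive plate, 56 mm in diameter.
- mill_mouth (a point): Centre of the well's mouth, level with the rim, 90 mm above the worktop.
- mill_plate (a joint): Travel of the sprung drive plate: 0 = up, 0.008 m = fully down on its stop, where the mill runs. It starts to move at about 8 N and takes 14 N in all to reach the stop (the cup's weight gives 3 N). Underside of a cup standing on it: 60 mm above the worktop with the plate up, 52 mm fully down; the collar never touches the rim.
- mug: Mug, dark upper half and white below, 82 mm in diameter, 111 mm over its handle, 97 mm tall. Origin: centre of its underside. A bystander.
- tin: Food tin with green label, 75 mm in diameter, 58 mm tall. Origin: centre of its underside. A bystander.
- peas_bowl: Flowered bowl of peas, 217 x 205 x 99 mm. Origin: centre of its underside. A bystander.
- gravy_bowl: White bowl of gravy with a spoon in it, 171 x 190 x 78 mm. Origin: centre of its underside. A bystander.
- red_jar: Spice jar with red cap, 45 mm in diameter, 106 mm tall. Origin: centre of its underside. A bystander.
- dark_jar: Spice jar with black cap, 44 mm in diameter, 105 mm tall. Origin: centre of its underside. A bystander.
- salt: Salt shaker, 44 mm in diameter, 90 mm tall. Origin: centre of its underside. A bystander.
- oil: Oil bottle with black cap, 64 mm in diameter, 212 mm tall, at the back. Origin: centre of its underside. A bystander.
- wine: Bottle with red cap, 58 mm in diameter, 271 mm tall, at the back. Origin: centre of its underside. A bystander.
- board: Bamboo cutting board, 417 mm wide, 272 mm high, 18 mm thick, fixed, leaning on the back wall behind the mill. Origin: centre of its back face. An obstacle.

How it is judged:
On the way, in this order (a step that is already met when the one before it is completed fails the run):
1. the cup, held upright in the well, presses the drive plate fully down for a second (value of joint mill_plate above 0.007 m and horizontal distance between cup and mill_mouth below 0.006 m and z of cup in the frame of mill_base below 0.056 m and angle between cup's own z axis and vertical below 0.15 rad and contact force between cup and the fingers above 1 N), for 1 s.
2. the held cup is drawn up clear of the well (z of cup in the frame of mill_mouth above 0.005 m and contact force between cup and the fingers above 1 N and contact force between cup and mill_base below 0.1 N), for 0.1 s.
At the end, for the whole second after the job is handed in: The cup is held still in the fingers, its axis within 30 degrees of level, its barrel's middle over 200 mm and its blade end over 130 mm above the worktop, touching neither the mill base (plate sprung up again) nor the tall things at the back (bottles, board) (angle between cup's own z axis and vertical between 1.047 and 2.094 rad and height (world z) of cup_grip above 0.2 m and height (world z) of cup above 0.13 m and contact force between cup and the fingers above 1 N and contact force between cup and mill_base below 0.1 N and linear speed of cup below 0.03 m/s and value of joint mill_plate below 0.002 m and contact force between cup and oil below 0.1 N and contact force between cup and wine below 0.1 N and contact force between cup and board below 0.1 N); the arm keeps its last pose, push and grip.
It fails at once if the cup is dropped or knocked over on the worktop (angle between cup's own z axis and vertical above 0.7 rad and height (world z) of cup_grip below 0.09 m).
It fails at once if another thing is moved more than 30 mm or tipped (distance of any of mug, tin, peas_bowl, gravy_bowl, red_jar, dark_jar, salt, oil, wine from where it was at the start of the episode above 0.03 m or angle between any of mug, red_jar, dark_jar, salt, oil, wine's own z axis and vertical above 0.5 rad).
It also fails if it takes over 51 s, if anything falls off the work surface, if the arm or the gripper's body presses on something with over 40 N, if the wrist force passes 120 N, or if a joint passes its speed limit or range.

### The arm

A 7-joint arm with a two-finger parallel gripper is mounted at the origin on a cart in front of the work surface, level with it; the furniture and walls round the work are solid. World frame = base frame: x ahead of the robot, y to its left, z up, the work surface at z = 0. Lengths are in m, angles in rad, forces in N, time in s.
With the tool pointing down it reaches from about 0.425 to 0.975 m from the base axis. Payload 16.7 kg.
Tool frame: the origin (TCP) lies on the centre line of the jaws, within the pads' length; the fingertips stand 17 mm ahead of it and the grasp point (between the pads) lies 2 mm behind it (arm.tip_extent is the distance from the TCP to the fingertips, in m); z points along the fingers, y is the line along which they close (so a half turn about z gives the same grasp; the last joint's range is limited). The gripper opens to 85 mm and grips with 20 to 120 N. Pads are 22 mm wide; open, the fingers measure 114 mm over their backs; the gripper's body (76 mm by 85 mm) begins 54 mm behind the grasp point. The pads swing forward as they close: fully open they stand 13 mm farther back than shut.
Start: joints at [-0.149, 0.426, 0.074, 1.606, -0.034, 1.111, -0.067], TCP at [0.675, -0, 0.248] pointing down, gripper open.
Joint ranges: [-2.85, 2.85], [-0.5, 2.14], [-1.23, 1.37], [0.21, 2.46], [-1.02, 4.16], [0.16, 2.05], [-2.73, 2.73]. Speed limits (rad/s): [1.89, 1.89, 2.39, 2.39, 3.01, 3.01, 3.01].

### API

Orientations are given as [roll, pitch, yaw] about the fixed x, y, z axes, in that order (R = Rz(yaw) Ry(pitch) Rx(roll)).
In Python, from rig import arm gives the robot as it stands.
- The arm moves only by the tool steer_hand, called after "Request:" by a JSON object that holds its "op" and its "data". Schema: {"type":"object","properties":{"increments":{"type":"object","properties":{"rows":{"type":"array","items":{"type":"array","items":{"type":"number"},"minItems":7,"maxItems":7},"minItems":1,"maxItems":12}},"additionalProperties":false,"required":["rows"]},"only":{"type":"string"},"quiet":{"type":"boolean"},"lines":{"type":"string"}},"required":["increments"],"additionalProperties":false}. increments is an object whose key "rows" holds a list of rows, 1 to 12 of them, each of 7 numbers: the opening from 0.0 (shut) to 1.0 (fully open), then dx, dy, dz in m, then a rotation vector rx, ry, rz in rad; each row is the pose to reach, as a shift and turn from the pose commanded when the call began, along the tool's axes at that moment; what a row does not reach only later rows make up. A row lasts 1/8 s, in which the tool goes at most 0.0625 m and 0.188 rad, less where a joint would pass 70% of its speed; a pose out of reach is approached as far as the arm can. The fingers move at their own pace and stop on an object; the grip force is fixed at half the most. Time passes only in rows, so rows that do not move let the fingers close. The tool returns the time, the measured TCP pose, the force, the opening and the grip force at its end. only (a regular expression) keeps the lines of the reply that match it, lines (a string "A,B") keeps lines A to B, and quiet returns only ok. Input that does not fit is refused with a message, and nothing moves.
- arm.sense(): the state, without advancing time (a new reading comes with each control period).
- arm.camera(name): name is "scene" or "side" or "wrist"; returns a dict with "image" (384x512x3 uint8, red, green, blue), "fx", "fy", "cx", "cy" (pixels), "k1" (the pictures are not rectified: a ray, as slopes to the right and down, at radius r is drawn at 1 + k1 r^2 times it, then the intrinsics apply), "R" (3x3) and "t" (3): a world point X has camera coordinates R X + t. Camera axes: x right, y down, z forward; pixel columns grow to the right and rows downward; lengths in m; the calibration is good to about 2 mm. A picture is of the moment at which its call begins. There is no depth.
- arm.sign_off(): hands the job in; it is judged then, once.
The state is a dict: "clock": time; "joint_pos": joint angles; "qd": joint speeds; "joint_torque": joint torques, N m; "position": TCP position; "orientation": TCP orientation; "force": force on the tool from outside, world axes, zero at the start; "torque": the same for the moment, N m; "finger_gap": opening from 0.0 (shut) to 1.0 (fully open); "gripper_force": force on a finger pad.
Only numpy, scipy, OpenCV 4.12 (cv2) and the standard library are available. Lean on these libraries where they do the work, as an engineer would, in place of code of your own. Each camera call takes 0.05 s, during which the arm holds its last target. There are 200 camera calls.

## Working session

There is one attempt and no reset: what is moved stays moved. The work goes in short steps, Python scripts to look and compute and a tool call to move; the robot and the scene stay as the last step left them, time stands still between calls to the robot, and variables do not carry over. Pictures are saved under pics/ and viewed, at most 10 in all, crops included, and the job is handed in when it is done.

```bash
ls; mkdir -p pics; python3 - <<'E'
from rig import arm
import cv2,pickle
d={}
for n in("scene","side","wrist"):
    c=arm.camera(n); d[n]=c; cv2.imwrite(f"pics/{n}0.png",c["image"][:,:,::-1]); print(n,c["fx"],c["k1"],(-c["R"].T@c["t"]).round(3),c["R"][2].round(2))
pickle.dump(d,open("c0.pkl","wb"))
s=arm.sense(); print(s["position"],s["orientation"],s["clock"])
E
```

```text
pics
rig.py
scene 470.4938993051338 -0.12034178488031902 [-0.276 -0.964  0.861] [ 0.57  0.66 -0.49]
side 415.2333744400751 -0.0896427839899176 [0.014 0.579 1.321] [ 0.38 -0.37 -0.85]
wrist 281.65040340748357 -0.06936573186802604 [0.674 0.08  0.373] [-0.   -0.31 -0.95]
[ 6.74711550e-01 -3.79296961e-05  2.47782074e-01] [-3.14063866e+00  8.49526613e-05  1.57077132e+00] 0.15
```

View pics/scene0.png

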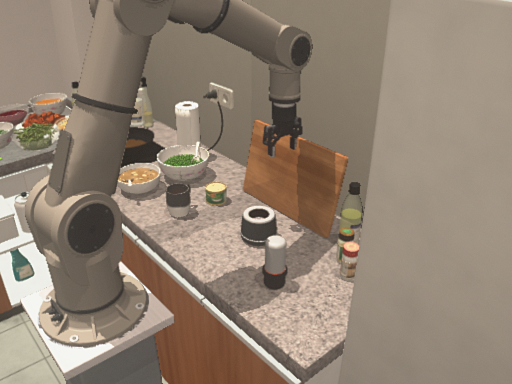

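View pics/side0.png

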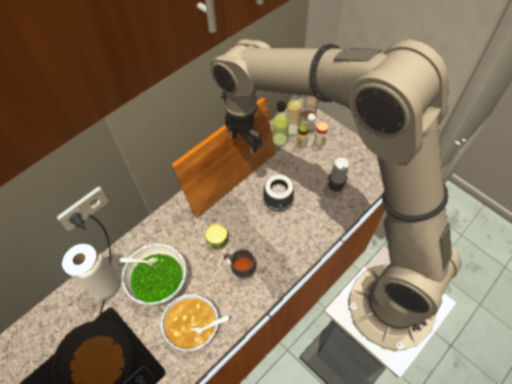

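View pics/wrist0.png

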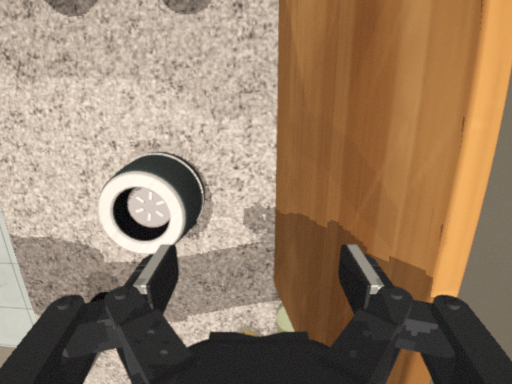

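The mill rim is at about (259,215) in the scene view, (278,188) in the side view and (143,212) in the wrist view. The cup is at about (275,262) in the scene view and (339,173) in the side view, standing nearer the robot on its right.

```bash
cat > h.py <<'E'
import numpy as np,cv2
def ray(c,u,v):
    K=np.array([[c["fx"],0,c["cx"]],[0,c["fy"],c["cy"]],[0,0,1.]])
    p=cv2.undistortPoints(np.array([[[u,v]]],float),K,np.array([c["k1"],0,0,0.]))[0,0]
    o=-c["R"].T@c["t"]; d=c["R"].T@np.r_[p,1]; return o,d/np.linalg.norm(d)
def onz(c,u,v,z):
    o,d=ray(c,u,v); return o+d*(z-o[2])/d[2]
def tri(a,b):
    (o,d),(p,e)=a,b
    s=np.linalg.lstsq(np.c_[d,-e],p-o,rcond=None)[0]
    x,y=o+s[0]*d,p+s[1]*e; return (x+y)/2,np.linalg.norm(x-y)
def proj(c,X):
    q=c["R"]@np.asarray(X,float)+c["t"]; q=q[:2]/q[2]; q=q*(1+c["k1"]*(q@q)); return q*[c["fx"],c["fy"]]+[c["cx"],c["cy"]]
E
python3 - <<'E'
import pickle; from h import *
d=pickle.load(open("c0.pkl","rb"))
# rim ring: bright mask, plane contour points -> circle fit at z=.09
for n,(x0,y0,x1,y1) in dict(wrist=(85,140,215,265),scene=(238,200,282,246),side=(260,170,298,212)).items():
    c=d[n]; g=c["image"].min(2).astype(np.uint8); m=np.zeros_like(g); m[y0:y1,x0:x1]=(g[y0:y1,x0:x1]>(200 if n=="wrist" else 190))*255
    cs,h=cv2.findContours(m,cv2.RETR_CCOMP,cv2.CHAIN_APPROX_NONE)
    for k,cc in enumerate(cs):
        if len(cc)<20: continue
        P=np.array([onz(c,*q[0],.09)[:2] for q in cc]); (cx,cy),r=cv2.minEnclosingCircle((P*1000).astype(np.float32))
        A=np.c_[2*P,np.ones(len(P))]; s=np.linalg.lstsq(A,(P**2).sum(1),rcond=None)[0]
        print(n,"hole" if h[0,k,3]>=0 else "outer",len(cc),s[:2].round(4),"r",np.sqrt(s[2]+s[0]**2+s[1]**2).round(4),"enc",cx,cy,r)
a=cv2.resize(d["scene"]["image"][220:300,235:315],None,fx=5,fy=5,interpolation=2);b=cv2.resize(d["side"]["image"][145:205,310:370],(400,400),interpolation=2)
cv2.imwrite("pics/crop.png",np.hstack([a,b])[:,:,::-1])
E
```

```text
wrist outer 234 [ 0.543  -0.0369] r 0.0464 enc 543.0049438476562 -37.247589111328125 47.57061004638672
wrist hole 181 [ 0.5427 -0.0374] r 0.0334 enc 543.3605346679688 -37.65468215942383 34.81106948852539
scene outer 38 [ 0.4829 -0.1794] r 0.022 enc 482.17303466796875 -178.71017456054688 25.83806800842285
scene outer 68 [ 0.5429 -0.0403] r 0.0453 enc 543.2756958007812 -40.319759368896484 47.50830841064453
scene hole 52 [ 0.5435 -0.0395] r 0.0359 enc 543.0787963867188 -39.61376190185547 38.71030044555664
side outer 68 [ 0.543 -0.039] r 0.046 enc 543.958740234375 -38.18294143676758 48.78071212768555
side hole 52 [ 0.5441 -0.0416] r 0.0342 enc 542.7166137695312 -40.92731475830078 36.95823669433594
```

View pics/crop.png

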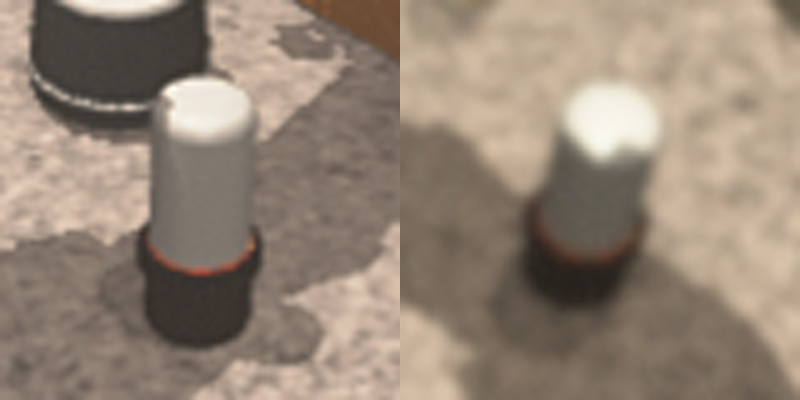

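The crop shows the cup upright. Its top disc centre is at about (276.4,241.4) in the scene view and (341.6,163.3) in the side view, and its barrel runs down to the orange seal at about row 273.

```bash
python3 - <<'E'
import pickle; from h import *
d=pickle.load(open("c0.pkl","rb"));S,T=d["scene"],d["side"]
print(tri(ray(S,276.4,241.4),ray(T,341.6,163.3)))
print(onz(S,276.4,241.4,.148),onz(T,341.6,163.3,.148))
# seal front bottom centre: scene (crop 200,272), side (585,250)
for (u,v),c in(((275,274.4),S),((310+185/6.667,145+250/6.667),T)):
    p=onz(c,u,v,.058); o=-c["R"].T@c["t"]; h=(p-o)[:2]; print("seal axis",p[:2]+h/np.linalg.norm(h)*.030)
for n,pts in(("mug",((178,188),S)),("tin",((216,190),S)),("red",((351,249),S)),("dark",((347,234),S))):
    (u,v),c=pts; print(n,onz(c,u,v,{"mug":.097,"tin":.058}.get(n,.105)))
E
```

```text
(array([ 0.42847437, -0.23872851,  0.14230033]), np.float64(0.0046194183641067865))
[ 0.42587369 -0.24402714  0.148     ] [ 0.42420188 -0.23328872  0.148     ]
seal axis [ 0.42908969 -0.23982036]
seal axis [ 0.42455973 -0.24390781]
mug [0.43469323 0.24697191 0.097     ]
tin [0.56486042 0.20988536 0.058     ]
red [ 0.59744764 -0.35878472  0.105     ]
dark [ 0.64521107 -0.3053038   0.105     ]
```

Request:
{"op": "steer_hand", "data": {"increments": {"rows": [[1,-0.24,-0.248,0,0,0,0],[1,-0.24,-0.248,0,0,0,0],[1,-0.24,-0.248,0,0,0,0],[1,-0.24,-0.248,0,0,0,0],[1,-0.24,-0.248,0,0,0,0],[1,-0.24,-0.248,0,0,0,0],[1,-0.24,-0.248,0,0,0,0],[1,-0.24,-0.248,0,0,0,0],[1,-0.24,-0.248,0,0,0,0]]}}}

```text
clock: 1.27
position: [0.4277, -0.2391, 0.2482]
orientation: [-3.141, -0.0, 1.572]
force: [0.3, -0.0, 0.3]
finger_gap: 1.002
gripper_force: 0.0
```

```bash
python3 - <<'E'
from rig import arm
import cv2,pickle
c=arm.camera("wrist"); cv2.imwrite("pics/wrist1.png",c["image"][:,:,::-1]); pickle.dump(c,open("c1.pkl","wb"))
E
```

```text
(no output)
```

View pics/wrist1.png

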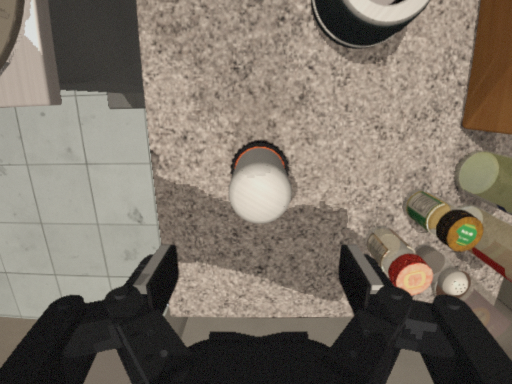

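The cup's top disc is at about (261,192), between the fingers in x. The jars stand off to the right, and the mill is at the upper right.

```bash
python3 - <<'E'
import pickle; from h import *
c=pickle.load(open("c1.pkl","rb")); im=c["image"]; hs=cv2.cvtColor(im,cv2.COLOR_RGB2HSV)
m=np.zeros(im.shape[:2],np.uint8); m[120:235,215:305]=((hs[...,1]<25)&(hs[...,2]>150))[120:235,215:305]*255
m=cv2.morphologyEx(m,cv2.MORPH_OPEN,np.ones((5,5)))
cs=max(cv2.findContours(m,0,cv2.CHAIN_APPROX_NONE)[0],key=cv2.contourArea)
x,y,w,h=cv2.boundingRect(cs);print(x,y,w,h)
(u,v),r=cv2.minEnclosingCircle(cs[cs[:,0,1]>185]); print(u,v,r)
for z in(.138,.144): print(z,onz(c,u,v,z),np.linalg.norm(onz(c,u+r,v,z)-onz(c,u,v,z)))
lo=onz(c,x+w/2,y+h,.142); print("near edge y",lo)
# orange seal
o=np.zeros_like(m);o[130:170,225:295]=((hs[...,0]<14)&(hs[...,1]>110)&(hs[...,2]>90))[130:170,225:295]*255
P=np.array([onz(c,*p,.058)[:2] for p in np.argwhere(o>0)[:,::-1]]); print(len(P),P.mean(0),P.min(0),P.max(0))
E
```

```text
250 176 22 23
260.8519592285156 189.4608917236328 10.4422607421875
0.138 [ 0.4290666  -0.23225784  0.138     ] 0.009135885512346006
0.144 [ 0.42900396 -0.23040167  0.144     ] 0.008903002107331467
near edge y [ 0.4291954  -0.23969998  0.142     ]
139 [ 0.4276908  -0.21443254] [ 0.39905565 -0.2301658 ] [ 0.45625954 -0.2060955 ]
```

```bash
python3 - <<'E'
import pickle; from h import *
c=pickle.load(open("c1.pkl","rb")); im=c["image"].astype(int)
print(im[160:232:3,261].tolist()); print(im[195,222:300:2,0].tolist())
for z in(.13,.138,.144): print(z,onz(c,229.5,193,z),onz(c,291.5,193,z),onz(c,261,223,z)+[0,.028,0])
X=[.428,-.2375]
for z in(.09,.105,.120,.15,.0): print(z,proj(c,[*X,z]))
E
```

```text
[[112, 107, 97], [139, 132, 121], [178, 170, 158], [195, 187, 173], [210, 201, 190], [210, 202, 190], [228, 222, 209], [227, 221, 209], [226, 225, 211], [226, 224, 209], [227, 224, 210], [227, 220, 207], [226, 221, 207], [227, 220, 208], [228, 219, 206], [222, 214, 201], [222, 214, 200], [217, 208, 195], [216, 206, 193], [208, 200, 187], [204, 195, 182], [139, 129, 117], [121, 108, 95], [128, 116, 103]]
[181, 176, 182, 161, 179, 194, 210, 216, 217, 220, 218, 221, 224, 225, 226, 225, 227, 226, 227, 227, 226, 226, 225, 227, 225, 225, 223, 222, 220, 218, 213, 211, 198, 178, 149, 123, 126, 166, 178]
0.13 [ 0.4006758  -0.23815223  0.13      ] [ 0.45702723 -0.23804319  0.13      ] [ 0.42945058 -0.23976887  0.13      ]
0.138 [ 0.40152825 -0.23556494  0.138     ] [ 0.45602736 -0.23545948  0.138     ] [ 0.42935718 -0.23620805  0.138     ]
0.144 [ 0.40216758 -0.23362447  0.144     ] [ 0.45527745 -0.2335217   0.144     ] [ 0.42928712 -0.23353744  0.144     ]
0.09 [259.39258802 180.65664975]
0.105 [259.45344903 184.67508686]
0.12 [259.52083114 189.12718763]
0.15 [259.67981438 199.64453547]
0.0 [259.12341579 162.91594963]
```

Request:
{"op": "steer_hand", "data": {"increments": {"rows": [[1,0.002,0.001,0.05,0,0,0],[1,0.002,0.001,0.09,0,0,0],[1,0.002,0.001,0.12,0,0,0],[1,0.002,0.001,0.144,0,0,0],[1,0.002,0.001,0.144,0,0,0],[1,0.002,0.001,0.144,0,0,0],[0,0.002,0.001,0.144,0,0,0],[0,0.002,0.001,0.144,0,0,0],[0,0.002,0.001,0.144,0,0,0],[0,0.002,0.001,0.144,0,0,0],[0,0.002,0.001,0.144,0,0,0],[0,0.002,0.001,0.144,0,0,0]]}}}

```text
clock: 2.82
position: [0.4286, -0.2382, 0.1054]
orientation: [3.14, 0.0, 1.571]
force: [-1.6, 1.4, 12.0]
finger_gap: 0.641
gripper_force: 60.9
```

```bash
python3 - <<'E'
from rig import arm
import cv2,pickle
c=arm.camera("wrist"); cv2.imwrite("pics/wrist2.png",c["image"][:,:,::-1]); pickle.dump(c,open("c2.pkl","wb"))
E
```

```text
(no output)
```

View pics/wrist2.png

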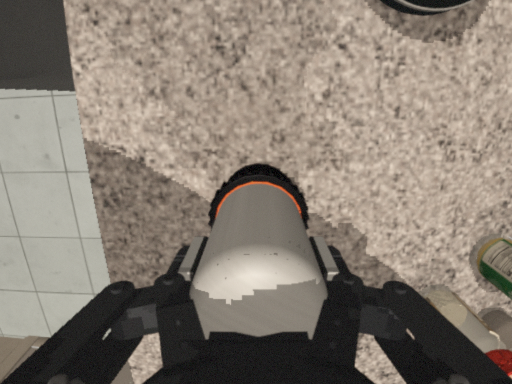

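The barrel is held squarely between the pads. The collar spans columns 210 to 307, with its far edge at about row 165. Next I'll measure the cup axis against the TCP.

Request:
{"op": "steer_hand", "data": {"increments": {"rows": [[0,0,0,-0.05,0,0,0],[0,0,0,-0.1,0,0,0],[0,0,0,-0.13,0,0,0],[0,0,0,-0.13,0,0,0],[0,0,0,-0.13,0,0,0]]}}}

```text
clock: 3.5
position: [0.4274, -0.2377, 0.2335]
orientation: [-3.141, -0.0, 1.571]
force: [-0.4, 0.4, -3.7]
finger_gap: 0.639
gripper_force: 66.2
```

```bash
python3 - <<'E'
from rig import arm
from h import *
import pickle
c=pickle.load(open("c2.pkl","rb")); im=c["image"]; hs=cv2.cvtColor(im,cv2.COLOR_RGB2HSV)
def seal(c,z):
    hs=cv2.cvtColor(c["image"],cv2.COLOR_RGB2HSV); o=np.zeros((384,512),bool); o[160:220,200:320]=((hs[...,0]<14)&(hs[...,1]>130)&(hs[...,2]>110))[160:220,200:320]
    # outer (upper) edge per column
    P=np.array([onz(c,u,np.flatnonzero(o[:,u])[0]-.5,z)[:2] for u in range(200,320) if o[:,u].any()])
    P=P[(P[:,1]>P[:,1].max()-.02)]
    s=np.linalg.lstsq(np.c_[2*P,np.ones(len(P))],(P**2).sum(1),rcond=None)[0]
    print(len(P),"ctr",s[:2],"r",np.sqrt(s[2]+s[:2]@s[:2]),"far y",P[:,1].max(),"x",P[:,0].min(),P[:,0].max())
seal(c,.0575)
s=arm.sense(); z=s["position"][2]; print(s["position"],s["orientation"],s["force"],s["finger_gap"])
c=arm.camera("wrist"); pickle.dump(c,open("c3.pkl","wb")); seal(c,z-.1054+.0575)
S,T=arm.camera("scene"),arm.camera("side"); pickle.dump((S,T),open("c3s.pkl","wb"))
E
```

```text
84 ctr [ 0.42771661 -0.23532569] r 0.029106221856155794 far y -0.2061495761274783 x 0.4006712519750419 0.45529231602826264
[ 0.42743761 -0.23772     0.23346594] [-3.14068621e+00 -4.11254320e-04  1.57085777e+00] [-0.43029451  0.3623122  -3.68332016] 0.6388518818315265
84 ctr [ 0.42640584 -0.23500606] r 0.02922715554797802 far y -0.20556971509200755 x 0.39929062447151586 0.4539315308599022
```

Request:
{"op": "steer_hand", "data": {"increments": {"rows": [[0,0.05,0.029,0,0,0,0],[0,0.1,0.058,0,0,0,0],[0,0.15,0.087,0,0,0,0],[0,0.18,0.107,0,0,0,0],[0,0.198,0.1165,0,0,0,0],[0,0.198,0.1165,0,0,0,0],[0,0.198,0.1165,0,0,0,0],[0,0.198,0.1165,0,0,0,0]]}}}

```text
clock: 4.65
position: [0.544, -0.0412, 0.2343]
orientation: [-3.141, 0.0, 1.569]
force: [0.1, -0.1, -3.6]
finger_gap: 0.639
gripper_force: 66.1
```

```bash
python3 - <<'E'
from rig import arm
import cv2,pickle
d={n:arm.camera(n) for n in("wrist","scene","side")}; pickle.dump(d,open("c4.pkl","wb"))
w=d["wrist"]["image"]; s=cv2.resize(d["scene"]["image"][160:260,210:310],(384,384),interpolation=2)
cv2.imwrite("pics/p4.png",cv2.resize(np.hstack([w,s]),(800,343))[:,:,::-1]) if 0 else cv2.imwrite("pics/p4.png",cv2.resize(cv2.hconcat([w,s]),(798,342))[:,:,::-1])
E
```

```text
(no output)
```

View pics/p4.png

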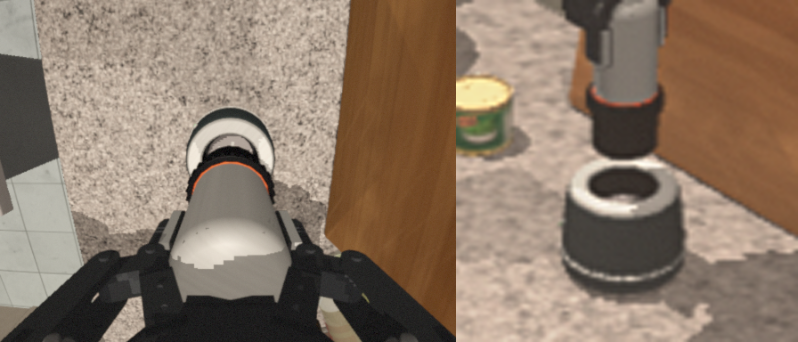

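The cup hangs nearly over the rim, which shows just beyond the collar in the wrist view. I'll measure the rim and the seal from this same picture.

```bash
cat >> h.py <<'E'
def circ(P,r=None):
    from scipy.optimize import least_squares
    f=lambda s:np.hypot(P[:,0]-s[0],P[:,1]-s[1])-(s[2] if r is None else r)
    q=least_squares(f,[P[:,0].mean(),P[:,1].mean()-.02,.04],loss="soft_l1",f_scale=.001); return q.x.round(4),np.abs(f(q.x)).mean().round(5)
def seal(c,z,r=None):
    hs=cv2.cvtColor(c["image"],cv2.COLOR_RGB2HSV); o=np.zeros((384,512),bool); o[160:220,200:320]=((hs[...,0]<14)&(hs[...,1]>130)&(hs[...,2]>110))[160:220,200:320]
    P=np.array([onz(c,u,np.flatnonzero(o[:,u])[0]-.5,z)[:2] for u in range(200,320) if o[:,u].any()]); P=P[P[:,1]>P[:,1].max()-.02]
    return circ(P,r)
E
python3 - <<'E'
from rig import arm
import pickle; from h import *
s=arm.sense(); z=s["position"][2]-.1054; print(s["position"],z)
d=pickle.load(open("c4.pkl","rb")); c=d["wrist"]
print("seal",seal(c,z+.0575),seal(c,z+.0575,.0291))
g=c["image"].min(2); m=np.zeros_like(g); m[115:190,195:320]=(g[115:190,195:320]>185)*255
n,l,st,_=cv2.connectedComponentsWithStats(cv2.medianBlur(m,3)); k=1+st[1:,4].argmax(); print(st[k])
m=l==k
P=np.array([onz(c,u,np.flatnonzero(m[:,u])[0]-.5,.09)[:2] for u in range(st[k,0]+3,st[k,0]+st[k,2]-3)]); P=P[P[:,1]>P[:,1].max()-.035]
print("rim",len(P),circ(P),circ(P,.0464))
for n in("scene","side"):
    q=d[n]; i=(q["image"].min(2)); 
    print(n,"pred rim",proj(q,[.543,-.039,.09]),"pred nose",proj(q,[.543,-.039,z]))
E
```

```text
[ 0.5442712  -0.04061216  0.23442572] 0.12902572231885454
seal (array([ 0.5431, -0.0382,  0.0291]), np.float64(0.00017)) (array([ 0.5431, -0.0382,  0.04  ]), np.float64(0.00017))
[ 212  135   94   55 1761]
rim 88 (array([ 0.5429, -0.0377,  0.0467]), np.float64(0.00024)) (array([ 0.5429, -0.0373,  0.04  ]), np.float64(0.00025))
scene pred rim [258.19237315 213.0996595 ] pred nose [258.30192876 202.24460972]
side pred rim [278.50920809 185.731164  ] pred nose [278.85249733 179.53661048]
```

Request:
{"op": "steer_hand", "data": {"increments": {"rows": [[0,0.0007,0,0.02,0,0,0],[0,0.0007,0,0.035,0,0,0],[0,0.0007,0,0.045,0,0,0],[0,0.0007,0,0.052,0,0,0],[0,0.0007,0,0.052,0,0,0]]}}}

```text
clock: 5.42
position: [0.5443, -0.0393, 0.182]
orientation: [-3.141, -0.0, 1.571]
force: [-0.3, 0.2, -3.7]
finger_gap: 0.641
gripper_force: 66.2
```

```bash
python3 - <<'E'
from rig import arm
from h import *
import pickle
s=arm.sense(); print(s["position"],s["force"],s["torque"])
c=arm.camera("wrist"); print(seal(c,s["position"][2]-.1054+.0575,.0291))
E
```

```text
[ 0.54432404 -0.03930056  0.18199113] [-0.30471021  0.21139288 -3.71316388] [ 0.01972265  0.01347163 -0.0125048 ]
(array([ 0.5434, -0.0365,  0.04  ]), np.float64(0.00018))
```

Request:
{"op": "steer_hand", "data": {"increments": {"rows": [[0,-0.0006,0,0.008,0,0,0],[0,-0.0006,0,0.014,0,0,0],[0,-0.0006,0,0.018,0,0,0],[0,-0.0006,0,0.022,0,0,0],[0,-0.0006,0,0.025,0,0,0],[0,-0.0006,0,0.026,0,0,0],[0,-0.0006,0,0.026,0,0,0]]}}}

```text
clock: 6.35
position: [0.5445, -0.0399, 0.1574]
orientation: [3.141, -0.0, 1.571]
force: [-7.5, -0.9, 20.1]
finger_gap: 0.641
gripper_force: 67.9
```

```bash
python3 - <<'E'
from rig import arm
s=arm.sense(); print(s["position"],s["force"],s["torque"])
E
```

```text
[ 0.54454374 -0.03992745  0.15737193] [-7.46533015 -0.93375271 20.11890293] [0.01376079 2.49171492 0.01416389]
```

Request:
{"op": "steer_hand", "data": {"increments": {"rows": [[0,0,-0.001,0.001,0,0,0],[0,0,-0.001,0.001,0,0,0],[0,0,-0.001,0.001,0,0,0],[0,0,-0.001,0.001,0,0,0],[0,0,-0.001,0.001,0,0,0],[0,0,-0.001,0.001,0,0,0],[0,0,-0.001,0.001,0,0,0],[0,0,-0.001,0.001,0,0,0],[0,0,-0.001,0.001,0,0,0],[0,0,-0.001,0.001,0,0,0],[0,0,-0.001,0.001,0,0,0],[0,0,-0.001,0.001,0,0,0]]}}}

```text
clock: 7.85
position: [0.5444, -0.0399, 0.1573]
orientation: [3.139, -0.0, 1.571]
force: [-8.1, -0.1, 30.3]
finger_gap: 0.642
gripper_force: 68.9
```

Request:
{"op": "steer_hand", "data": {"increments": {"rows": [[0,0,0,0,0,0,0],[0,0,0,0,0,0,0],[0,0,0,0,0,0,0],[0,0,0,0,0,0,0],[0,0,0,0,0,0,0],[0,0,0,0,0,0,0],[0,0,0,0,0,0,0],[0,0,0,0,0,0,0]]}}}

```text
clock: 8.85
position: [0.5444, -0.0399, 0.1573]
orientation: [3.139, -0.0, 1.571]
force: [-7.2, 0.0, 30.4]
finger_gap: 0.641
gripper_force: 68.9
```

```bash
python3 - <<'E'
from rig import arm
import cv2,pickle
d={n:arm.camera(n) for n in("wrist","scene")}; pickle.dump(d,open("c5.pkl","wb"))
s=cv2.resize(d["scene"]["image"][160:260,210:310],(384,384),interpolation=2)
cv2.imwrite("pics/p5.png",cv2.resize(cv2.hconcat([d["wrist"]["image"],s]),(798,342))[:,:,::-1])
E
```

```text
(no output)
```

View pics/p5.png

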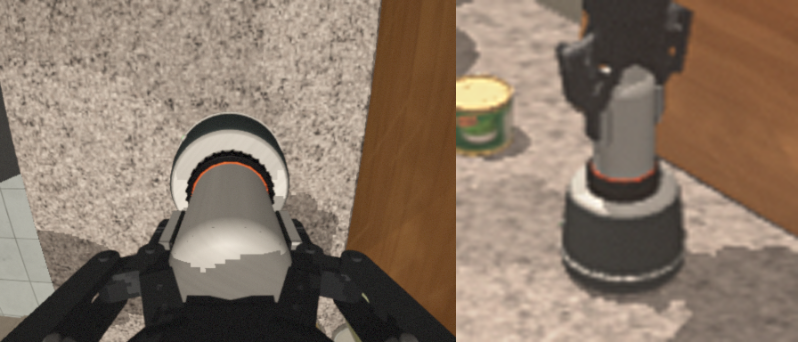

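The cup is seated: its collar sits just above the rim, and z did not change under an extra 10 N, so the plate is on its stop. It was held there for over 2 s, so I'll draw it up now.

Request:
{"op": "steer_hand", "data": {"increments": {"rows": [[0,0,0,-0.02,0,0,0],[0,0,0,-0.04,0,0,0],[0,0,0,-0.07,0,0,0],[0,0,0,-0.11,0,0,0],[0,0,0,-0.16,0,0,0],[0,0,0,-0.2,0,0,0],[0,0,0,-0.22,0,0,0],[0,0,0,-0.22,0,0,0],[0,0,0,-0.22,0,0,0]]}}}

```text
clock: 10.07
position: [0.5431, -0.0399, 0.374]
orientation: [-3.14, 0.0, 1.571]
force: [0.0, -0.2, -4.4]
finger_gap: 0.643
gripper_force: 66.3
```

Request:
{"op": "steer_hand", "data": {"increments": {"rows": [[0,0,0,0,-0.15,0,0],[0,0,0,0,-0.3,0,0],[0,0,0,0,-0.45,0,0],[0,0,0,0,-0.6,0,0],[0,0,0,0,-0.6,0,0]]}}}

```text
clock: 10.7
position: [0.541, -0.0402, 0.373]
orientation: [2.544, 0.0, 1.571]
force: [-0.7, 0.5, -2.2]
finger_gap: 0.644
gripper_force: 66.3
```

```bash
python3 -c "
from rig import arm;print(arm.sense()['joint_pos'])"
```

```text
[-0.09760821 -0.18240018  0.02597904  2.14704168  0.08129057  0.58220449
 -0.12503565]
```

Request:
{"op": "steer_hand", "data": {"increments": {"rows": [[0,0,0.04,0.025,-0.1,0,0],[0,0,0.08,0.056,-0.25,0,0],[0,0,0.08,0.056,-0.4,0,0],[0,0,0.08,0.056,-0.55,0,0],[0,0,0.08,0.056,-0.7,0,0],[0,0,0.08,0.056,-0.75,0,0],[0,0,0.08,0.056,-0.75,0,0],[0,0,0.08,0.056,-0.75,0,0],[0,0,0.08,0.056,-0.75,0,0]]}}}

```text
clock: 11.82
position: [0.6377, -0.0737, 0.368]
orientation: [2.087, 0.097, 1.439]
force: [0.5, -0.4, -4.1]
finger_gap: 0.643
gripper_force: 66.5
```

```bash
python3 -c "
from rig import arm;print(arm.sense()['joint_pos'])"
```

```text
[-0.35853141 -0.0629903   0.23394634  2.31291844  2.05268706  0.31457254
 -2.10590242]
```

Request:
{"op": "steer_hand", "data": {"increments": {"rows": [[0,0,0,0,-0.1,0,0],[0,0,0,0,-0.2,0,0],[0,0,0,0,-0.3,0,0],[0,0,0,0,-0.3,0,0],[0,0,0,0,-0.3,0,0],[0,0,0,0,-0.3,0,0]]}}}

```text
clock: 12.58
position: [0.6388, -0.077, 0.3628]
orientation: [1.837, 0.128, 1.434]
force: [0.6, 0.0, -4.1]
finger_gap: 0.639
gripper_force: 66.6
```

```bash
python3 -c "
from rig import arm;print(arm.sense()['joint_pos'])"
```

```text
[ 0.24631056  0.06523816 -0.37351313  2.41998207  2.67314441  0.69683683
 -2.69525159]
```

Request:
{"op": "steer_hand", "data": {"increments": {"rows": [[0,0,0,0,0,0,0],[0,0,0,0,0,0,0],[0,0,0,0,0,0,0],[0,0,0,0,0,0,0]]}}}

```text
clock: 13.08
position: [0.6376, -0.0759, 0.3632]
orientation: [1.838, 0.129, 1.436]
force: [0.5, 0.5, -4.4]
finger_gap: 0.643
gripper_force: 66.6
```

```bash
python3 - <<'E'
from rig import arm
import cv2
print(arm.sense()["qd"].round(3) if hasattr(arm.sense()["qd"],"round") else arm.sense()["qd"])
s=arm.camera("scene")["image"][20:270,110:390]; w=arm.camera("wrist")["image"]
cv2.imwrite("pics/p6.png",cv2.hconcat([cv2.resize(s,(430,384)),cv2.resize(w,(370,384))])[:,:,::-1])
E
```

```text
[ 0.013 -0.003 -0.011  0.002  0.002  0.     0.001]
```

View pics/p6.png

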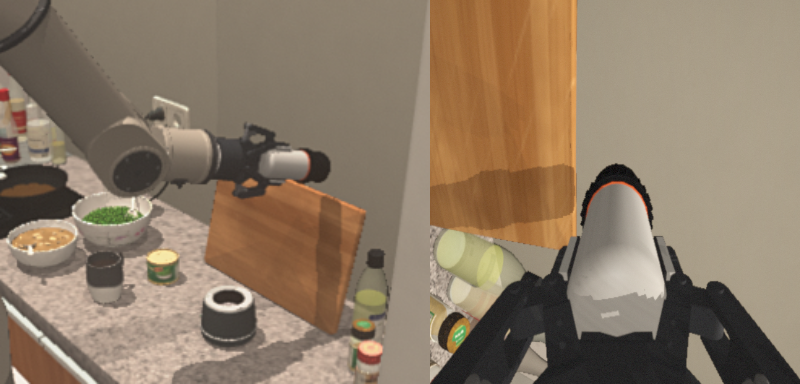

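The cup is held nearly level, about 0.36 m up and clear of the board. The mill well is empty and the other things stand where they were.

```bash
python3 -c "
from rig import arm;print(arm.sign_off())"
```

```text
the job is handed in; nothing more can be done
None
```

The job is handed in: the cup was held fully down in the mill for over two seconds, then drawn out. It is now held on its side, about 15° off level and 0.36 m above the worktop, clear of everything, and nothing else appears to have moved.

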